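Unclip a bridge carrier and load it in the carousel

TASK

First turn the carousel by the knob on its axis until the blue compartment lies squarely under the opening in the clear cover. Then pull the blue carrier, the one with the dental bridge on it, up off the clip rail against its sprung catch, and set it down (do not drop it) standing upright on its legs, flat in the blue compartment. Leave the carousel there and the yellow and green carriers clipped where they are.

Things in the scene. Friction and masses are not known exactly. Their poses are not given: they have to be found in the camera images.
- clip_rail: Fixed rail, origin on the worktop under its centre: grey foot 64x270x10 mm, aluminium web 9 mm thick (x), 256 long (y), top at z 44. Carriers straddle the web at y about -85, 0, +85 mm, any order. At each, sprung rollers in both web faces catch the legs' inner lips: a straight pull up of about 11 N (15 at most) snaps it over them within 6 mm; it is clear of the rail after 26 mm.
- carrier_blue: Blue carrier, 50-100 g, the only one with a white bridge (fixed on it, at y 18 to 32, 8 mm high). Origin at the centre under its two legs, x across the rail, y along it; on the rail at z 18 mm. Platform 36x70 mm (x, y), top 34 mm above the origin; in its centre an upright blue grip fin 14 mm thick (x), 20 wide (y), from 34 to 65 mm above the origin: grip across the 14 mm.
- carrier_yellow: Yellow carrier of the same shape (no bridge), clipped on the rail; must stay there.
- carrier_green: Green carrier of the same shape (no bridge), clipped on the rail; must stay there.
- carousel_stand: Fixed carousel stand, 256x256 mm, origin on the worktop at the turning axis. Clear flat cover, top at z 96 mm, with a steel-edged rectangular opening in its -x side: x from -28 mm to the open edge at -128, y -61 to +61. Corner posts at x, y = +-117 mm, 12 mm thick, caps up to z 100.
- window (a point): Centre of the opening in the clear cover, at the height of the cover's top (80 mm from the axis along the stand's -x, 96 mm up). Axes those of the stand.
- carousel (a joint): Angle of the white tray (rad, positive anticlockwise from above); 0: blue compartment centred under the opening. Range -2.8 to 2.8; stays where left (friction 0.08 N m). Tray 250 mm across, floor at z 22 mm, rim and four radial dividers up to z 36; four 90-degree compartments, floors blue, yellow, red, green.
- blue_compartment (a point): Centre of the blue compartment's floor, 80 mm from the axis, z 22 mm; turns with the tray. Its -x axis points outward from the turning axis. A carrier stands in it best with its long side across the radius (carrier y along this y, either way round).
- knob (a point): Middle of the black bar knob on the carousel's axis above the cover, z 114 mm; turns with the tray. Bar 46 mm long (x), 14 mm thick (y), from z 98 to 130 mm; a blue mark on top at its -x end, which points to the blue compartment.

How it is judged:
By the outcome, as a careful person would: the job done as asked, in the order asked, and still so for the second after the job is handed in, with the robot touching nothing.
It also fails if it takes over 51 s, if anything falls off the work surface, if the arm or the gripper's body presses on something with over 40 N, if the wrist force passes 120 N, or if a joint passes its speed limit or range.

ROBOT

A 6-joint arm with a two-finger parallel gripper is mounted at the origin on a cart in front of the work surface, level with it; the furniture and walls round the work are solid. World frame = base frame: x ahead of the robot, y to its left, z up, the work surface at z = 0. Lengths are in m, angles in degrees, forces in N, time in s.
With the tool pointing down it reaches from about 0.35 to 0.875 m from the base axis. Payload 4.2 kg.
Tool frame: the origin (TCP) lies midway between the tips of the shut fingers; the grasp point (between the pads) lies 19 mm behind it (r.grasp_offset is the distance from the TCP to the grasp point, in m); z points along the fingers, y is the direction in which the jaws open and shut (so a half turn about z gives the same grasp; the last joint's range is limited). The gripper opens to 87 mm and grips with 3 to 60 N. Pads are 19 mm wide; open, the fingers measure 117 mm over their backs; the gripper's body (75 mm by 190 mm) begins 51 mm behind the grasp point.
Start: joints at [-54.569, 22.042, 0.453, 0, -68.411, -14.817], TCP at [0.22, -0.585, 0.223] pointing down, gripper open.
Joint ranges: [-179.83, 179.83], [-69.29, 118.12], [-61.27, 80.66], [-181.25, 117.63], [-171.15, -9.14], [-177.46, 177.46]. Speed limits (degrees/s): [159.86, 159.86, 180, 180, 180, 180].

INTERFACE

Orientations are given as a 3x3 rotation matrix whose columns are the frame's x, y, z axes.
In Python, from station import r gives the robot as it stands.
- The arm moves only by the shell command python3 -m crank 'ROWS'. ROWS is JSON, a list of rows, each a list of 3 entries, a list of its own where there are three numbers: the closure, from -1 (fully open) to 1 (shut), so that 0 is half open, then the shift along the tool's x, y, z as a fraction of full scale, then the turn, a rotation vector about the tool's x, y, z as a fraction of full scale. In form: [[fingers, [dx, dy, dz], [wx, wy, wz]], ...]. A call has 1 to 8 rows; each row shifts and turns the commanded pose from where the row before left it, along the tool's axes as they then stand; what a row does not reach is not made up. Full scale, the value 1, is 100 mm for a shift and 45 degrees for a turn. A row lasts 1/10 s, in which the tool goes at most 50 mm and 8.59 degrees, less where a joint would pass 70% of its speed; a pose out of reach is approached as far as the arm can. A call with a number of a shift or a turn outside -1 to 1 is refused whole. A call with a gripper value outside its range is refused whole. The fingers move at their own pace and stop on an object; the grip force is fixed at half the most. Time passes only in rows, so rows that do not move let the fingers close. It gives the time, the measured TCP pose, the force and the opening at its end, in the units of the state.
- r.sense(): the state, without advancing time (a new reading comes with each control period).
- r.capture(name): name is "scene" or "side" or "wrist"; returns a dict with "img" (480x640x3 uint8, blue, green, red), "fx", "fy", "cx", "cy" (pixels), "R" (3x3) and "t" (3): a world point X has camera coordinates R X + t. Camera axes: x right, y down, z forward; pixel columns grow to the right and rows downward; lengths in m; the calibration is good to about 2 mm. A picture is of the moment at which its call begins. There is no depth.
- r.finish_job(): hands the job in, once; it reports no verdict.
The state is a dict: "time_s": time; "joints": joint angles; "joint_velocities": joint speeds; "effort": joint torques, N m; "tcp_pos": TCP position; "ee_rot": TCP orientation; "wrist_force": force on the tool from outside, world axes, zero at the start; "moment": the same for the moment, N m; "gripper_width": opening from 0.0 (shut) to 1.0 (fully open).
Only numpy, scipy, OpenCV 4.12 (cv2) and the standard library are available. Lean on these libraries where they do the work, as an engineer would, in place of code of your own. Each camera call takes 0.05 s, during which the arm holds its last target.

## Working session

There is one attempt and no reset: what is moved stays moved. The work goes in short steps, Python scripts to look and compute and a shell command to move; the robot and the scene stay as the last step left them, time stands still between calls to the robot, and variables do not carry over. Pictures are saved under pics/ and viewed, and the job is handed in when it is done.

```bash
mkdir -p pics; ls; python3 - <<'E'
from station import r
import cv2,json
print(r.sense(), r.grasp_offset)
for n in ["scene","side","wrist"]:
    c=r.capture(n); cv2.imwrite(f"pics/{n}0.png",c["img"]); print(n,c["fx"],c["cx"],c["cy"],c["R"],c["t"])
E
```

```text
pics
{'time_s': 0.0, 'joints': array([-5.45707417e+01,  2.20921200e+01,  3.77020586e-01, -2.76825279e-02,
       -6.84103453e+01, -1.48172132e+01]), 'joint_velocities': array([ 9.03664184e-05,  5.13048672e-02,  5.50595703e-02, -5.42010088e-04,
       -4.52425201e-04, -4.99141266e-02]), 'effort': array([-2.00162194e-04, -3.90668106e+01,  1.87407178e+01,  4.22007948e+00,
        1.09123657e-02, -1.93493192e-04]), 'tcp_pos': array([ 0.21982163, -0.58440836,  0.22142983]), 'ee_rot': array([[-9.36048235e-01, -3.51870553e-01, -9.03111123e-04],
       [-3.51871690e-01,  9.36046011e-01,  2.04440905e-03],
       [ 1.25986221e-04,  2.23144472e-03, -9.99997502e-01]]), 'wrist_force': array([-0.31247772, -0.28276013,  0.58722436]), 'moment': array([-0.00971131,  0.01234886,  0.03148129]), 'gripper_width': 0.9937724528339025} 0.0187
scene 603.1501215160637 316.74145060115654 241.13101814494482 [[ 0.67808948 -0.73481406  0.01558692]
 [-0.30864601 -0.30393847 -0.90130963]
 [ 0.66703245  0.60635774 -0.43289491]] [-0.36992512  0.21174324  0.90906992]
side 468.8308445601419 317.7050010536275 240.11907756865725 [[-0.9997848   0.00307787  0.02051518]
 [-0.01445879  0.60576147 -0.79551492]
 [-0.0148758  -0.79564035 -0.60558661]] [0.49149306 0.10906991 0.98307879]
wrist 362.99495869912755 320.68777084761956 240.73501528084023 [[-0.35066941  0.93649668  0.0022208 ]
 [ 0.907876    0.33936873  0.24615043]
 [ 0.22976539  0.08833364 -0.96922909]] [ 0.62357926 -0.03099726  0.3907456 ]
```

View pics/scene0.png

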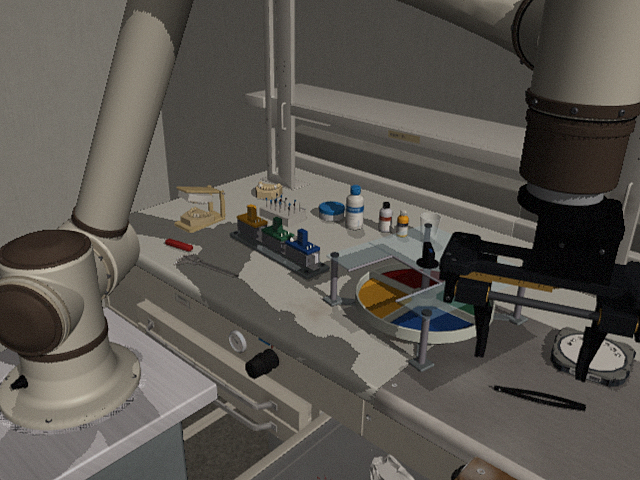

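View pics/side0.png

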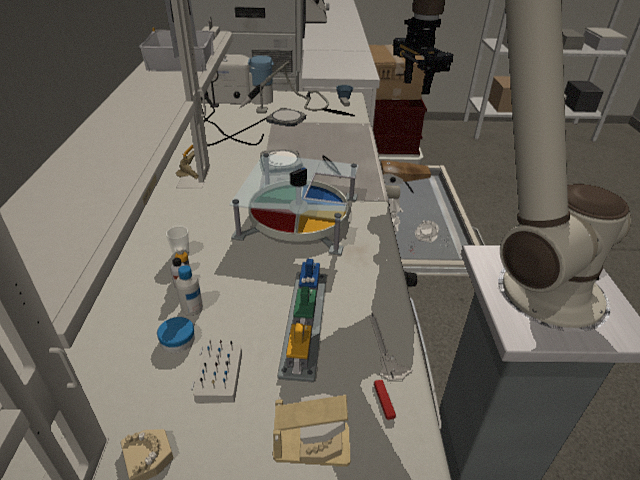

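View pics/wrist0.png

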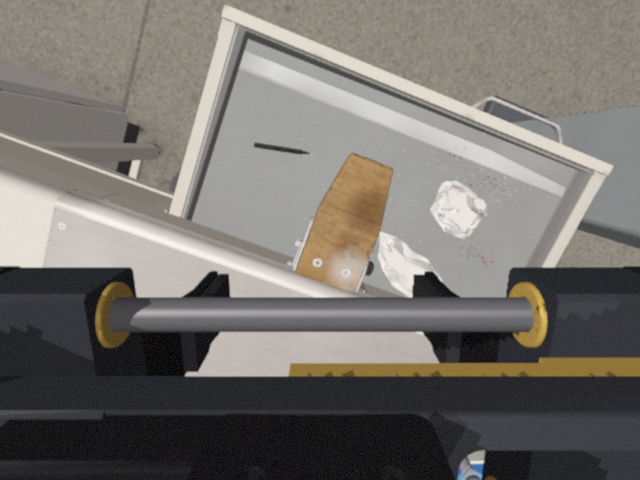

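Scene and side views show the rail (side ~u 300, v 260-375) and the carousel (side ~u 300, v 205). I'll zoom in on both.

```bash
cat > h.py <<'E'
import numpy as np, cv2
from station import r
def ray(c,u,v):
    d=np.array([(u-c["cx"])/c["fx"],(v-c["cy"])/c["fy"],1.0]); R=np.array(c["R"]);t=np.array(c["t"])
    return -R.T@t, R.T@d
def onz(c,u,v,z):
    o,d=ray(c,u,v); return o+d*(z-o[2])/d[2]
def proj(c,X):
    p=np.array(c["R"])@np.asarray(X)+np.array(c["t"]); return np.array([c["fx"]*p[0]/p[2]+c["cx"],c["fy"]*p[1]/p[2]+c["cy"]])
def tri(a,ua,b,ub):
    o1,d1=ray(a,*ua);o2,d2=ray(b,*ub)
    s=np.linalg.lstsq(np.c_[d1,-d2],o2-o1,rcond=None)[0]
    p,q=o1+s[0]*d1,o2+s[1]*d2
    return (p+q)/2,np.linalg.norm(p-q)
def crop(img,x,y,w,h,k,name):
    cv2.imwrite("pics/"+name,cv2.resize(img[y:y+h,x:x+w],None,fx=k,fy=k,interpolation=cv2.INTER_CUBIC))
E
python3 - <<'E'
from h import *
import cv2
a=cv2.imread("pics/side0.png");b=cv2.imread("pics/scene0.png")
crop(a,225,140,140,120,5,"s_car.png");crop(a,265,250,75,135,4.4,"s_rail.png");crop(b,225,190,230,160,3.4,"c_rail.png")
crop(b,320,220,210,160,3.8,"c_car.png")
E
```

```text
(no output)
```

View pics/s_car.png

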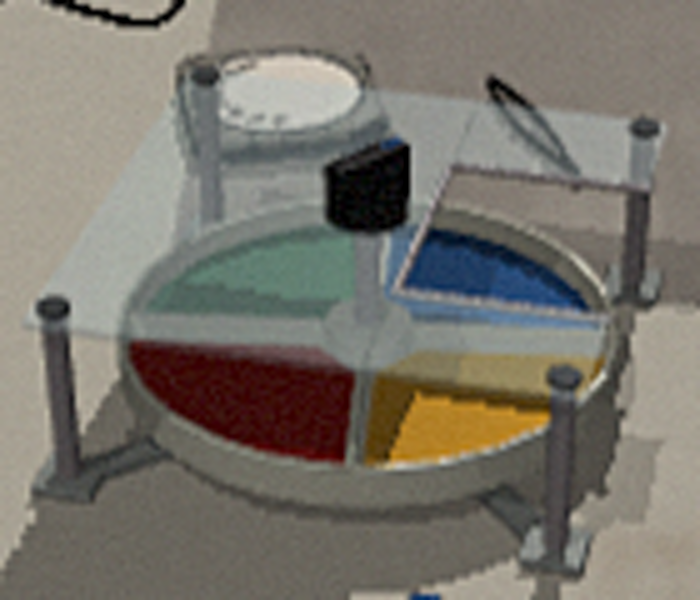

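View pics/s_rail.png

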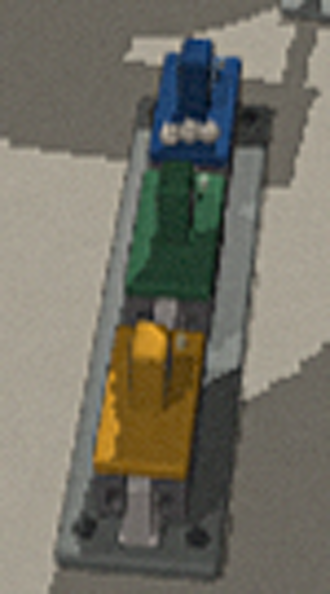

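View pics/c_rail.png

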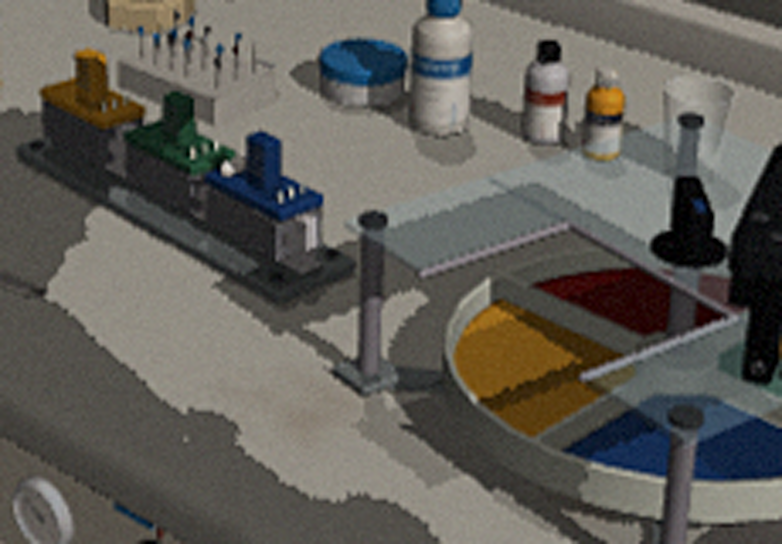

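View pics/c_car.png

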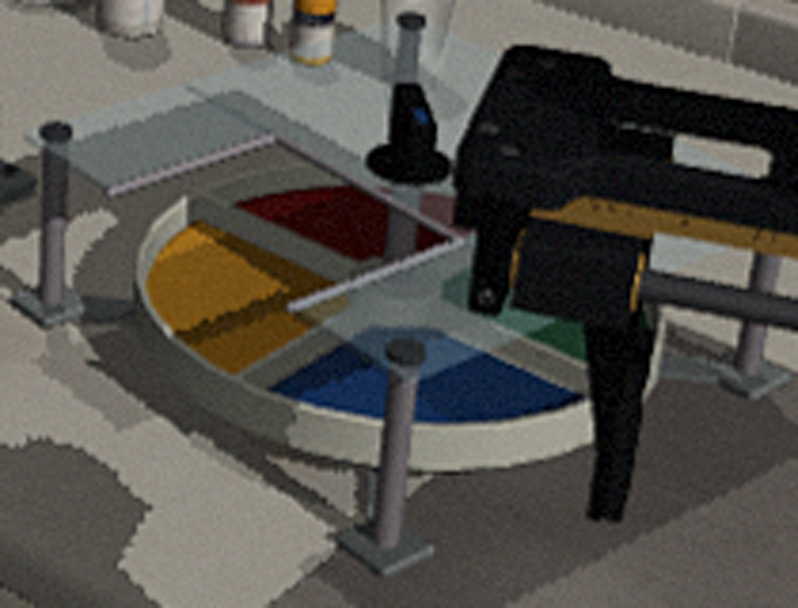

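```bash
python3 - <<'E'
from h import *
np.set_printoptions(precision=4,suppress=True)
S=r.capture("side");C=r.capture("scene")
caps=[onz(S,225+x/5,140+y/5,.1) for x,y in [(205,75),(645,128),(565,378),(53,308)]]
caps=np.array(caps);print(caps, caps.mean(0)); 
print([np.linalg.norm(caps[i]-caps[(i+1)%4]) for i in range(4)])
capsC=np.array([onz(C,320+x/3.8,220+y/3.8,.1) for x,y in [(410,19),(55,131),(404,350)]])
print("scene caps",capsC)
# opening corners z .096 side
print("open", [onz(S,225+x/5,140+y/5,.096) for x,y in [(452,165),(400,293),(645,187),(605,325)]])
f=lambda x,y:(225+x/3.4,190+y/3.4); g=lambda x,y:(265+x/4.4,250+y/4.4)
for n,a,b in [("blue",(264,138),(197,43)),("green",(179,97),(177,168)),("yel",(91,55),(150,328))]:
    print(n,tri(C,f(*a),S,g(*b)),onz(S,*g(*b),.083),onz(C,*f(*a),.083))
E
```

```text
[[ 0.6286 -0.4037  0.1   ]
 [ 0.3998 -0.3535  0.1   ]
 [ 0.4493 -0.1257  0.1   ]
 [ 0.6774 -0.1752  0.1   ]] [ 0.5388 -0.2645  0.1   ]
[np.float64(0.23419873566745394), np.float64(0.2330838369340183), np.float64(0.23339421128904225), np.float64(0.23360745992440168)]
scene caps [[ 0.6761 -0.1802  0.1   ]
 [ 0.4467 -0.1324  0.1   ]
 [ 0.3991 -0.3591  0.1   ]]
open [array([ 0.4983, -0.3189,  0.096 ]), array([ 0.5221, -0.1987,  0.096 ]), array([ 0.403, -0.3  ,  0.096]), array([ 0.4292, -0.1745,  0.096 ])]
blue (array([0.5084, 0.0055, 0.0829]), np.float64(0.001273114235310934)) [0.5089 0.0049 0.083 ] [0.5074 0.0052 0.083 ]
green (array([0.516 , 0.0859, 0.0823]), np.float64(0.0009566822028279325)) [0.5164 0.0862 0.083 ] [0.5142 0.0846 0.083 ]
yel (array([0.5241, 0.1755, 0.0824]), np.float64(0.002354200626145528)) [0.525  0.1751 0.083 ] [0.5214 0.174  0.083 ]
```

```bash
python3 - <<'E'
from h import *
np.set_printoptions(precision=4,suppress=True)
S=r.capture("side");C=r.capture("scene")
P=lambda x,y,z:onz(S,225+x/5,140+y/5,z)
# divider ends top at rim
for n,a in [("blue/yel",(605,322)),("red/green",(130,330)),("yel/red",(357,462)),("gr/blue",(385,235))]:
    p=P(*a,.036); d=p-[0.538,-0.267,.036]; print(n,p,np.linalg.norm(d),np.degrees(np.arctan2(d[1],d[0])))
for a in [(393,147),(340,168),(368,158)]:print(P(*a,.13))
E
```

```text
blue/yel [ 0.4209 -0.2698  0.036 ] 0.1171381712535738 -178.6066518509316
red/green [ 0.6559 -0.2559  0.036 ] 0.11845675201981846 5.379497708927277
yel/red [ 0.5406 -0.149   0.036 ] 0.11802342437385083 88.74036224988596
gr/blue [ 0.5325 -0.3505  0.036 ] 0.08372595310568082 -93.73496062621027
[ 0.527  -0.2744  0.13  ]
[ 0.5513 -0.2533  0.13  ]
[ 0.5385 -0.2633  0.13  ]
```

```bash
python3 -m crank '[[-1,[0,0,0],[0,0,-0.188]],[-1,[0,0,0],[0,0,-0.188]],[-1,[0,0,0],[0,0,-0.188]],[-1,[-0.4,0,0],[0,0,0]],[-1,[-0.4,0,0],[0,0,0]],[-1,[-0.4,0,0],[0,0,0]],[-1,[-0.4,0,0],[0,0,0]],[-1,[-0.4,0,-0.1],[0,0,0]]]'; python3 -m crank '[[-1,[-0.4,0,-0.1],[0,0,0]],[-1,[-0.4,0,-0.1],[0,0,0]],[-1,[-0.4,0,0],[0,0,0]],[-1,[0,0,0],[0,0,0]],[-1,[0,0,0],[0,0,0]]]'
python3 - <<'E'
from h import *
s=r.sense();print(s["tcp_pos"],s["ee_rot"],s["time_s"])
c=r.capture("wrist");cv2.imwrite("pics/w1.png",c["img"]);print(ray(c,320,240))
E
```

```text
time_s: 1.15
tcp_pos: [0.3593, -0.4392, 0.2314]
ee_rot: [[-0.695, -0.719, -0.002], [-0.719, 0.695, 0.002], [-0.0, 0.003, -1.0]]
wrist_force: [0.0, 0.2, 0.7]
gripper_width: 1.001
time_s: 1.65
tcp_pos: [0.4429, -0.354, 0.2525]
ee_rot: [[-0.693, -0.721, -0.0], [-0.721, 0.693, 0.0], [0.0, 0.0, -1.0]]
wrist_force: [-0.5, 0.1, -0.7]
gripper_width: 1.001
[ 0.44288712 -0.35402337  0.25252257] [[-6.93303586e-01 -7.20645614e-01 -1.89474482e-04]
 [-7.20645635e-01  6.93303587e-01  6.98279956e-05]
 [ 8.10420995e-05  1.84955958e-04 -9.99999980e-01]] 1.65
(array([ 0.39610659, -0.40177408,  0.41590698]), array([ 0.17099938,  0.17436138, -0.96972419]))
```

View pics/w1.png

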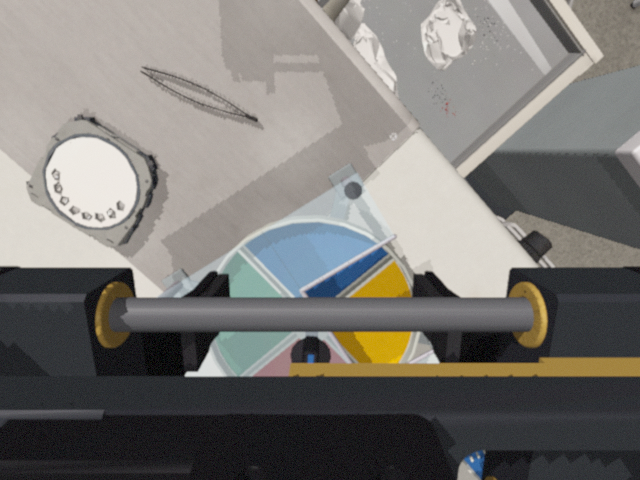

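```bash
python3 - <<'E'
from h import *
a=cv2.imread("pics/w1.png");crop(a,180,160,270,220,2.9,"w1c.png")
E
```

```text
(no output)
```

View pics/w1c.png

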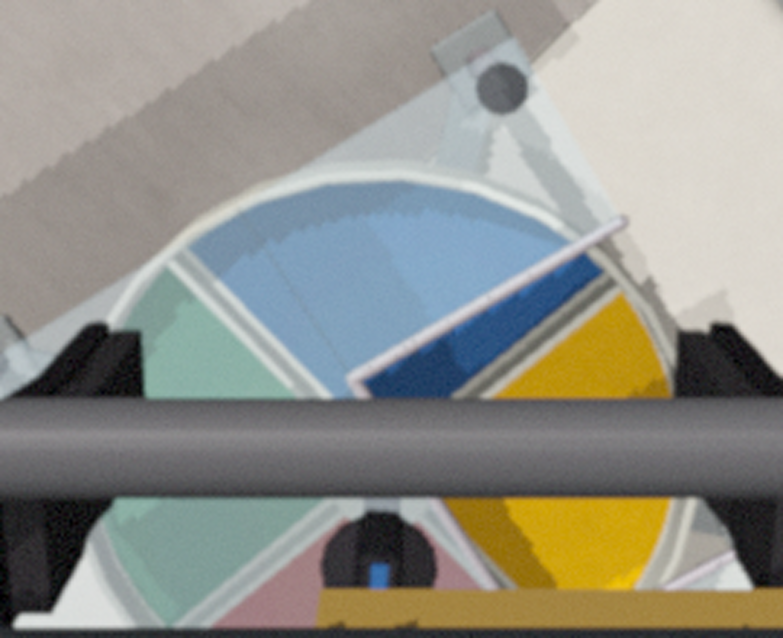

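```bash
python3 - <<'E'
from h import *
np.set_printoptions(precision=4,suppress=True)
c=r.capture("wrist")
P=lambda x,y,z:onz(c,180+x/2.9,160+y/2.9,z)
L={}
for n,a,b,z in [("gb",(305,385),(178,258),.036),("by",(470,390),(612,285),.036),("gr",(335,510),(180,622),.036),("open",(352,378),(625,222),.096)]:
    p,q=P(*a,z),P(*b,z);d=q-p;L[n]=(p,d);print(n,p,q,np.degrees(np.arctan2(d[1],d[0]))%360)
def X(a,b):
    (p,d),(q,e)=L[a],L[b];s=np.linalg.solve(np.c_[d[:2],-e[:2]],(q-p)[:2]);return p+s[0]*d
print(X("gb","by"),X("gb","gr"),"cap",P(502,88,.1),"mark",P(380,575,.13),P(380,562,.13))
E
```

```text
gb [ 0.5329 -0.3175  0.036 ] [ 0.5308 -0.3863  0.036 ] 268.2467843557846
by [ 0.4885 -0.2716  0.036 ] [ 0.421  -0.2654  0.036 ] 174.67236481850384
gr [ 0.5623 -0.2717  0.036 ] [ 0.644 -0.28   0.036] 354.1805674933333
open [ 0.4985 -0.322   0.096 ] [ 0.4004 -0.2996  0.096 ] 167.1580801169083
[ 0.5342 -0.2759  0.036 ] [ 0.5344 -0.2688  0.036 ] cap [ 0.3996 -0.3576  0.1   ] mark [ 0.5267 -0.279   0.13  ] [ 0.5236 -0.2822  0.13  ]
```

```bash
python3 -m crank '[[-1,[0,0,0],[0,0,0.11]],[-1,[-0.43,0.01,0],[0,0,0]],[-1,[-0.43,0.01,0],[0,0,0]],[-1,[-0.43,0,0.1],[0,0,0]],[-1,[0,0,0.3],[0,0,0]],[-1,[0,0,0.3],[0,0,0]],[-0.6,[0,0,0],[0,0,0]],[-0.6,[0,0,0],[0,0,0]]]'
python3 - <<'E'
from h import *
s=r.sense();print(s["tcp_pos"],s["time_s"])
for n in("side","wrist"):
  c=r.capture(n);cv2.imwrite(f"pics/{n}2.png",c["img"])
  if n=="side":crop(c["img"],225,80,160,180,3.3,"s2c.png");print(proj(c,s["tcp_pos"]))
E
```

```text
time_s: 2.55
tcp_pos: [0.538, -0.2698, 0.1829]
ee_rot: [[-0.755, -0.656, -0.001], [-0.656, 0.755, -0.001], [0.001, -0.0, -1.0]]
wrist_force: [0.1, 0.2, 0.6]
gripper_width: 0.896
[ 0.53796212 -0.26983583  0.18292708] 2.55
[298.83383534 149.8777762 ]
```

View pics/s2c.png

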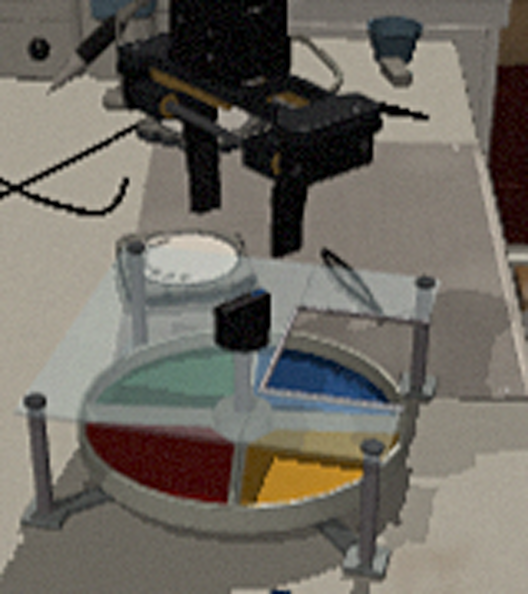

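View pics/wrist2.png

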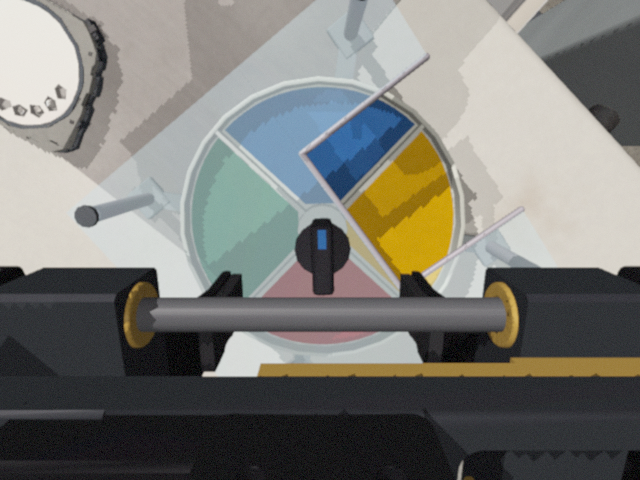

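```bash
python3 - <<'E'
from h import *
np.set_printoptions(precision=4,suppress=True)
c=r.capture("wrist")
P=lambda x,y,z:onz(c,x,y,z)
print("proj knob",proj(c,[.539,-.268,.13]),P(322,222,.13),P(322,276,.13))
o=[P(*a,.096) for a in [(302,153),(428,57),(402,283),(522,210)]];print(np.array(o))
for i,j in[(0,1),(2,3),(0,2)]:
  d=o[j]-o[i];print(np.linalg.norm(d),np.degrees(np.arctan2(d[1],d[0]))%360)
for n,a,b in [("gb",(297,211),(220,133)),("by",(345,203),(418,127)),("yr",(348,243),(400,283))]:
  d=P(*b,.036)-P(*a,.036);print(n,np.degrees(np.arctan2(d[1],d[0]))%360)
E
python3 -m crank '[[-0.6,[0,0,0.25],[0,0,0]],[-0.6,[0,0,0.25],[0,0,0]],[-0.6,[0,0,0.2],[0,0,0]],[0,[0,0,0],[0,0,0]],[0,[0,0,0],[0,0,0]]]'
```

```text
proj knob [322.5211 260.1741] [ 0.5208 -0.2843  0.13  ] [ 0.5472 -0.2613  0.13  ]
[[ 0.499  -0.3211  0.096 ]
 [ 0.4015 -0.2989  0.096 ]
 [ 0.5219 -0.2052  0.096 ]
 [ 0.4277 -0.1797  0.096 ]]
0.09998000357562242 167.17865548992256
0.09751596544069512 164.86044873103373
0.11815629495275001 78.82280125830438
gb 264.7764371341017
by 177.7439798243462
yr 92.85591202622227
time_s: 3.2
tcp_pos: [0.5392, -0.2692, 0.1141]
ee_rot: [[-0.754, -0.657, 0.002], [-0.657, 0.754, -0.001], [-0.001, -0.002, -1.0]]
wrist_force: [0.2, -0.2, 0.9]
gripper_width: 0.694
```

```bash
python3 -m crank '[[0,[0,0,0.08],[0,0,0]],[0.3,[0,0,0],[0,0,0]],[1,[0,0,0],[0,0,0]],[1,[0,0,0],[0,0,0]],[1,[0,0,0],[0,0,0]],[1,[0,0,0],[0,0,0]],[1,[0,0,0],[0,0,0]],[1,[0,0,0],[0,0,0]]]'
```

```text
time_s: 4.0
tcp_pos: [0.5387, -0.2689, 0.1048]
ee_rot: [[-0.754, -0.657, 0.001], [-0.657, 0.754, -0.001], [-0.0, -0.001, -1.0]]
wrist_force: [1.0, -2.8, -0.0]
gripper_width: 0.16
```

```bash
python3 -m crank '[[1,[0,0,0],[0,0,0.15]],[1,[0,0,0],[0,0,0.15]],[1,[0,0,0],[0,0,0.15]],[1,[0,0,0],[0,0,0.15]],[1,[0,0,0],[0,0,0.15]],[1,[0,0,0],[0,0,0.15]],[1,[0,0,0],[0,0,0.15]],[1,[0,0,0],[0,0,0.14]]]'
python3 -m crank '[[1,[0,0,0],[0,0,0]],[1,[0,0,0],[0,0,0]]]'
python3 - <<'E'
from h import *
c=r.capture("side");crop(c["img"],225,80,160,180,3.3,"s3c.png")
c=r.capture("scene");crop(c["img"],320,180,240,180,3.3,"c3c.png")
E
```

```text
time_s: 4.8
tcp_pos: [0.5385, -0.2678, 0.1048]
ee_rot: [[-0.975, 0.221, 0.0], [0.221, 0.975, 0.001], [-0.0, 0.001, -1.0]]
wrist_force: [-0.2, 3.1, 1.7]
gripper_width: 0.157
time_s: 5.0
tcp_pos: [0.5385, -0.2678, 0.1048]
ee_rot: [[-0.977, 0.214, 0.0], [0.214, 0.977, 0.001], [-0.0, 0.001, -1.0]]
wrist_force: [0.7, 4.5, 2.6]
gripper_width: 0.156
```

View pics/s3c.png

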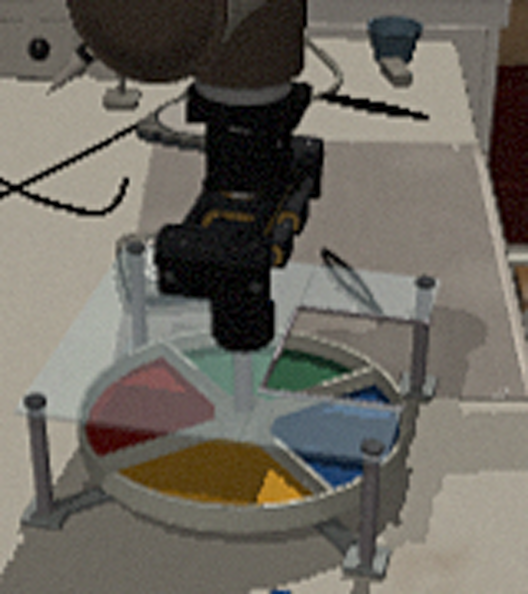

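View pics/c3c.png

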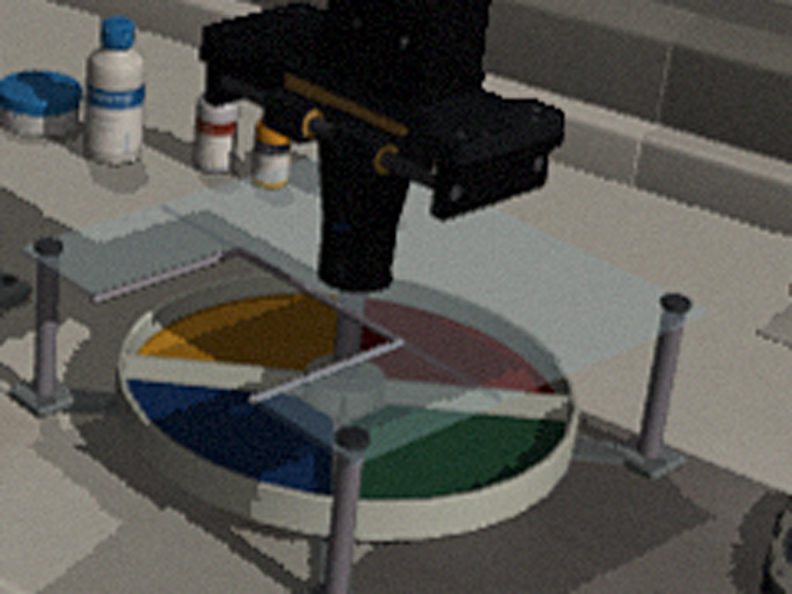

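```bash
python3 - <<'E'
from h import *
c=r.capture("wrist");cv2.imwrite("pics/w3.png",c["img"])
np.set_printoptions(precision=4,suppress=True)
c=r.capture("side")
P=lambda x,y,z:onz(c,225+x/3.3,80+y/3.3,z)
ctr=np.array([.539,-.268,.036])
for n,a,z in [("gb",(372,370),.036),("by",(313,493),.036),("yr",(112,465),.036),("rg",(155,350),.036)]:
  d=P(*a,z)-ctr;print(n,P(*a,z),np.linalg.norm(d),np.degrees(np.arctan2(d[1],d[0]))%360)
E
```

```text
gb [ 0.4394 -0.3277  0.036 ] 0.11612204793752141 210.9464000569672
by [ 0.4869 -0.1621  0.036 ] 0.11806952479410536 116.19206529521985
yr [ 0.6303 -0.1925  0.036 ] 0.11847635208979328 39.600585715708704
rg [ 0.6116 -0.3529  0.036 ] 0.11165118055198117 310.5273413923506
```

View pics/w3.png

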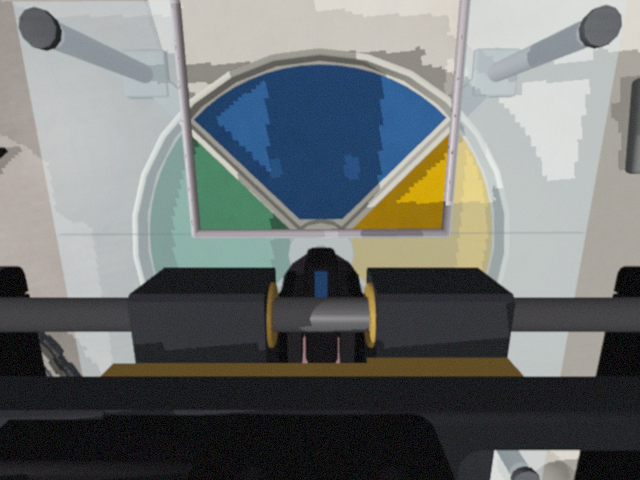

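```bash
python3 - <<'E'
from h import *
np.set_printoptions(precision=4,suppress=True)
c=r.capture("wrist");img=c["img"];crop(img,170,50,300,195,2.66,"w3c.png")
P=lambda x,y,z:onz(c,x,y,z)
def ang(a,b,z):
  d=P(*b,z)-P(*a,z);return np.degrees(np.arctan2(d[1],d[0]))%360
print("open L,R,inner",ang((194,233),(178,10),.096),ang((446,233),(466,10),.096),ang((194,233),(446,233),.096))
print(P(194,233,.096),P(446,233,.096))
print("capmid", ang((40,30),(600,27),.1))
# blue floor mask centroid direction
hsv=cv2.cvtColor(img,cv2.COLOR_BGR2HSV);m=cv2.inRange(hsv,(100,120,40),(125,255,255));m[240:]=0;m[:,:185]=0;m[:,460:]=0
n,l,st,ce=cv2.connectedComponentsWithStats(m);i=1+np.argmax(st[1:,4]);print(st[i],ce[i]);
ys,xs=np.where(l==i);k=np.argmin(xs),np.argmax(xs);print([(xs[j],ys[j]) for j in k])
pts=np.array([P(x,y,.022)[:2] for x,y in zip(xs,ys)])
ctr=pts.mean(0);print(ctr,np.degrees(np.arctan2(*(ctr-[.5387,-.268])[::-1]))%360)
h=cv2.convexHull((pts*1e5).astype(np.int32)).reshape(-1,2)/1e5
for i in range(len(h)):
  d=h[(i+1)%len(h)]-h[i]
  if np.hypot(*d)>.02: print(h[i],np.hypot(*d),np.degrees(np.arctan2(d[1],d[0]))%180)
E
```

```text
open L,R,inner 166.60368081616087 167.36966341186425 77.48881238566346
[ 0.4983 -0.3219  0.096 ] [ 0.5249 -0.2021  0.096 ]
capmid 77.8208353357168
[  195    65   250   154 23723] [319.7929 133.1275]
[(np.int64(195), np.int64(119)), (np.int64(444), np.int64(117))]
[ 0.4637 -0.2515] 167.6159176016184
[ 0.5205 -0.2485] 0.02909867694586818 122.39568392719136
[ 0.505  -0.2239] 0.0342036372334873 122.58425225257042
[ 0.4431 -0.3245] 0.06221087364761892 33.32734385237759
```

View pics/w3c.png

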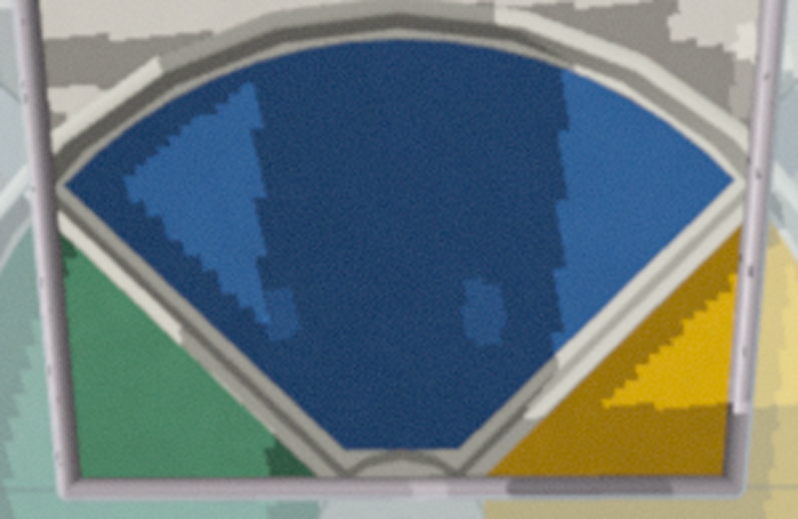

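```bash
python3 -m crank '[[0.3,[0,0,0],[0,0,0]],[0.3,[0,0,0],[0,0,0]],[0.3,[0,0,0],[0,0,0]],[0.3,[0,0,-0.3],[0,0,0]],[0.3,[0,0,-0.4],[0,0,0]],[0,[0,0,-0.4],[0,0,0]]]'
python3 - <<'E'
from h import *
s=r.sense();print(s["joints"],s["tcp_pos"],s["ee_rot"])
c=r.capture("wrist");cv2.imwrite("pics/w4.png",c["img"])
E
```

```text
time_s: 5.85
tcp_pos: [0.5377, -0.2689, 0.2151]
ee_rot: [[-0.976, 0.216, -0.002], [0.216, 0.976, -0.0], [0.002, -0.001, -1.0]]
wrist_force: [-0.2, -0.2, 0.3]
gripper_width: 0.386
[-1.11412301e+01  2.00802384e+01 -3.63341322e+00  2.92736108e-02
 -6.64062234e+01 -9.13689206e+01] [ 0.53770069 -0.26891024  0.21514113] [[-9.76299799e-01  2.16411895e-01 -2.14320774e-03]
 [ 2.16412508e-01  9.76302015e-01 -5.51220304e-05]
 [ 2.08048897e-03 -5.17632589e-04 -9.99997702e-01]]
```

View pics/w4.png

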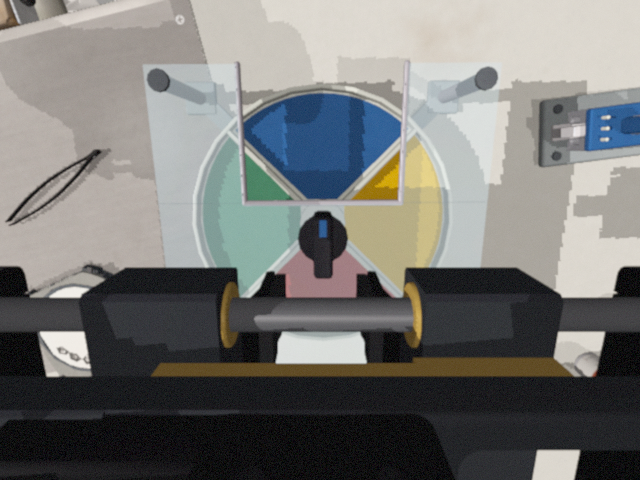

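```bash
python3 -m crank '[[0,[0,0,0],[0,0,-0.18]],[0,[0,0,0],[0,0,-0.18]],[0,[0,0,0],[0,0,-0.18]],[0,[0,0,0],[0,0,-0.18]],[0,[0,0,0],[0,0,-0.18]],[0,[0,0,0],[0,0,-0.18]],[0,[0,0,0],[0,0,-0.18]],[0,[0,0,0],[0,0,-0.18]]]'
python3 -m crank '[[0,[0,0,0],[0,0,-0.18]],[0,[0,0,0],[0,0,-0.18]],[0,[0,0,0],[0,0,-0.18]],[0,[0,0,0],[0,0,-0.175]],[0,[-0.38,0.08,0],[0,0,0]],[0,[-0.38,0.08,0],[0,0,0]],[0,[-0.38,0.08,0],[0,0,0]],[0,[-0.38,0.08,0],[0,0,0]]]'
python3 -m crank '[[0,[-0.38,0.08,0],[0,0,0]],[0,[-0.38,0.07,0],[0,0,0]],[0,[-0.38,0.07,0],[0,0,0]],[0,[0,0,0],[0,0,0]],[0,[0,0,0],[0,0,0]]]'
python3 - <<'E'
from h import *
c=r.capture("wrist");cv2.imwrite("pics/w5.png",c["img"]);print(proj(c,[.5085,.005,.083]))
E
```

```text
time_s: 6.7
tcp_pos: [0.5381, -0.2689, 0.2141]
ee_rot: [[-0.607, -0.795, -0.001], [-0.795, 0.607, -0.0], [0.001, 0.0, -1.0]]
wrist_force: [0.0, 0.7, -0.7]
gripper_width: 0.501
time_s: 7.5
tcp_pos: [0.5206, -0.1133, 0.2142]
ee_rot: [[-0.097, -0.995, -0.0], [-0.995, 0.097, -0.0], [0.0, 0.0, -1.0]]
wrist_force: [0.3, 0.0, -0.2]
gripper_width: 0.497
time_s: 8.0
tcp_pos: [0.5101, 0.0019, 0.2144]
ee_rot: [[-0.094, -0.996, -0.0], [-0.996, 0.094, -0.0], [0.0, 0.0, -1.0]]
wrist_force: [-0.4, -0.6, 0.3]
gripper_width: 0.498
[322.63135923 234.58184134]
```

View pics/w5.png

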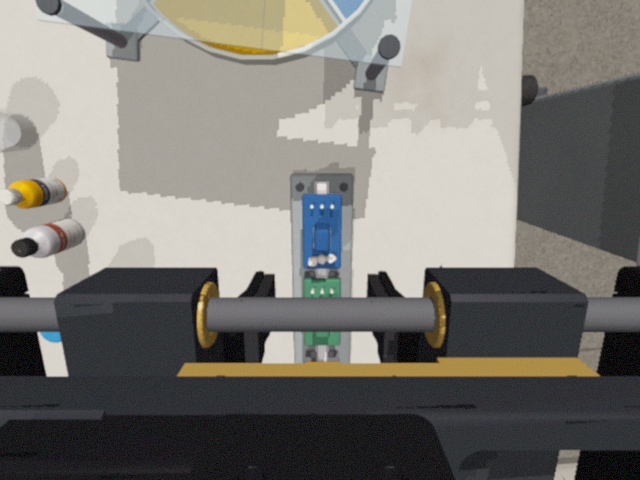

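```bash
python3 - <<'E'
from h import *
c=r.capture("wrist");crop(c["img"],280,165,85,120,5,"w5c.png")
E
```

```text
(no output)
```

View pics/w5c.png

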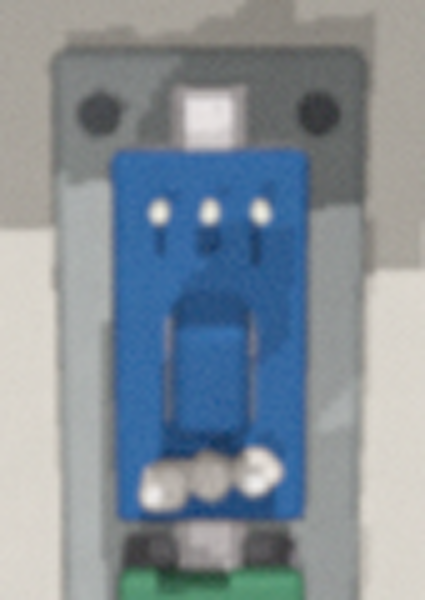

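```bash
python3 - <<'E'
from h import *
np.set_printoptions(precision=4,suppress=True)
c=r.capture("wrist")
P=lambda x,y,z:onz(c,280+x/5,165+y/5,z)
print("fin",P(211,378,.083),"plat",P(210.5,335,.052),[P(x,y,.052) for x,y in [(112,152),(305,152),(118,518),(303,518)]])
a,b=P(208,150,.052),P(212,518,.052);d=a-b;print(np.linalg.norm(d),np.degrees(np.arctan2(d[1],d[0])))
a,b=P(57,60,.01),P(68,590,.01);d=a-b;print("foot L",np.degrees(np.arctan2(d[1],d[0])))
a,b=P(365,60,.01),P(355,590,.01);d=a-b;print("foot R",np.degrees(np.arctan2(d[1],d[0])))
E
```

```text
fin [0.5094 0.0089 0.083 ] plat [0.5094 0.0086 0.052 ] [array([ 0.5237, -0.0266,  0.052 ]), array([ 0.4892, -0.0232,  0.052 ]), array([0.5302, 0.0422, 0.052 ]), array([0.4954, 0.0456, 0.052 ])]
0.06946525759056621 -94.9859139679217
foot L -95.57462331734396
foot R -95.48719803878144
```

```bash
python3 -m crank '[[0,[-0.06,0.015,0.3],[0,0,0]],[0,[0,0,0.4],[0,0,0]],[0,[0,0,0.4],[0,0,0]],[0,[0,0,0.25],[0,0,0]],[0,[0,0,0.19],[0,0,0]],[0,[0,0,0],[0,0,0]],[0,[0,0,0],[0,0,0]]]'
python3 - <<'E'
from h import *
c=r.capture("side");crop(c["img"],240,180,130,150,4,"s6.png")
c=r.capture("scene");crop(c["img"],225,130,160,160,3.7,"c6.png")
E
```

```text
time_s: 8.85
tcp_pos: [0.5098, 0.0067, 0.0608]
ee_rot: [[-0.097, -0.995, -0.0], [-0.995, 0.097, -0.0], [0.0, -0.0, -1.0]]
wrist_force: [-0.4, -0.3, 0.3]
gripper_width: 0.498
```

View pics/s6.png

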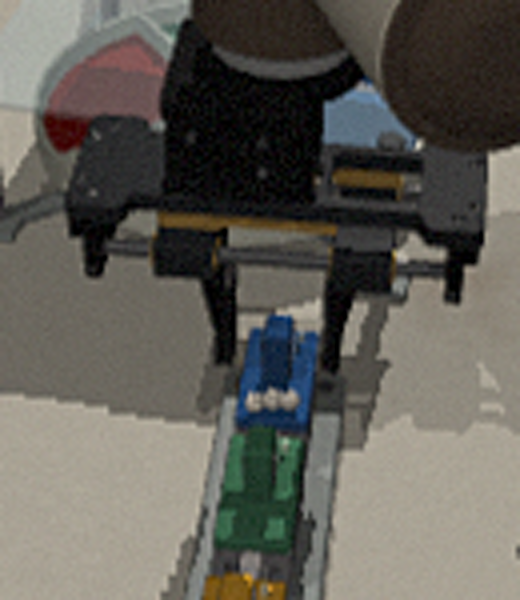

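View pics/c6.png

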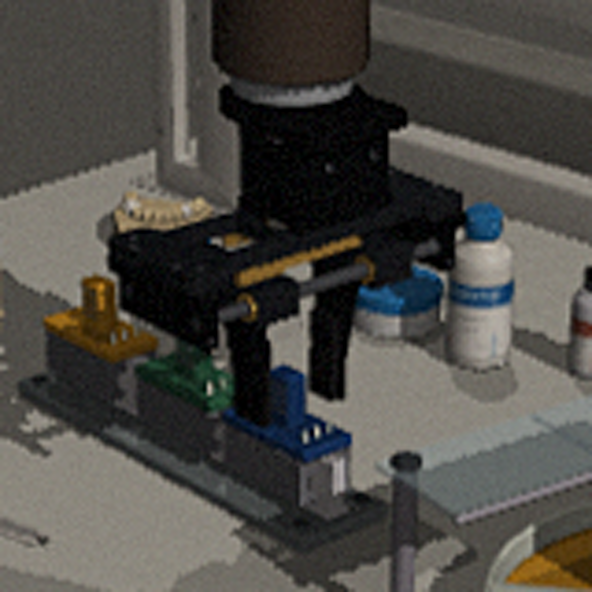

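```bash
python3 -m crank '[[0.4,[0,0,0],[0,0,0]],[1,[0,0,0],[0,0,0]],[1,[0,0,0],[0,0,0]],[1,[0,0,0],[0,0,0]],[1,[0,0,0],[0,0,0]],[1,[0,0,0],[0,0,0]]]'
python3 -m crank '[[1,[0,0,-0.02],[0,0,0]],[1,[0,0,-0.02],[0,0,0]],[1,[0,0,-0.02],[0,0,0]],[1,[0,0,-0.02],[0,0,0]],[1,[0,0,-0.02],[0,0,0]],[1,[0,0,-0.02],[0,0,0]]]'
```

```text
time_s: 9.55
tcp_pos: [0.5094, 0.0076, 0.0607]
ee_rot: [[-0.096, -0.995, 0.0], [-0.995, 0.096, 0.0], [-0.0, -0.0, -1.0]]
wrist_force: [-0.4, 0.3, 0.8]
gripper_width: 0.162
time_s: 10.15
tcp_pos: [0.5096, 0.0075, 0.0736]
ee_rot: [[-0.096, -0.995, 0.001], [-0.995, 0.096, 0.0], [-0.0, -0.001, -1.0]]
wrist_force: [-0.3, -0.7, -1.3]
gripper_width: 0.157
```

```bash
python3 -m crank '[[1,[0,0,-0.1],[0,0,0]],[1,[0,0,-0.2],[0,0,0]],[1,[0,0,-0.3],[0,0,0]],[1,[0,0,-0.3],[0,0,0]],[1,[0,0,-0.2],[0,0,0]],[1,[0,0,0],[0,0,0]]]'
python3 - <<'E'
from h import *
c=r.capture("side");crop(c["img"],240,150,130,180,3.3,"s7.png")
c=r.capture("scene");crop(c["img"],225,100,160,190,3.1,"c7.png");cv2.imwrite("pics/scene7.png",c["img"])
c=r.capture("wrist");cv2.imwrite("pics/w7.png",c["img"])
E
```

```text
time_s: 10.75
tcp_pos: [0.5113, 0.0079, 0.1867]
ee_rot: [[-0.096, -0.995, 0.008], [-0.995, 0.096, 0.002], [-0.003, -0.008, -1.0]]
wrist_force: [0.2, 0.2, -1.1]
gripper_width: 0.157
```

View pics/s7.png

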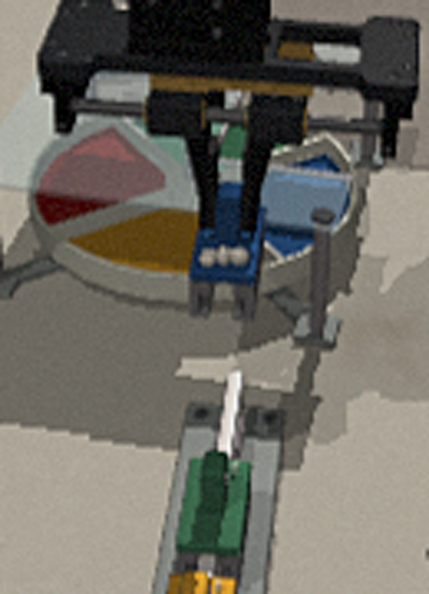

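View pics/c7.png

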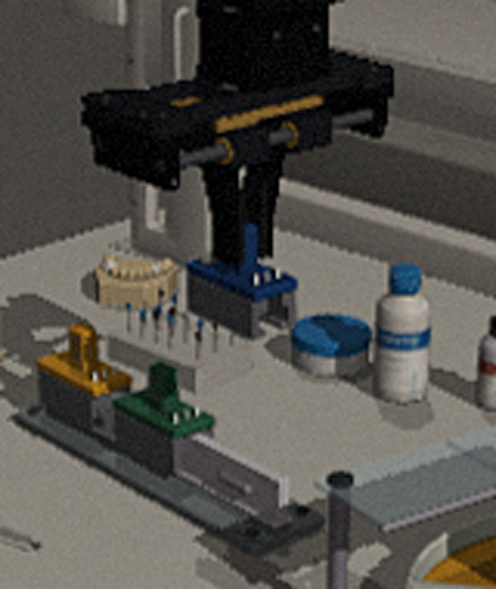

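```bash
python3 -m crank '[[1,[0,0,0],[0,0,0.08]],[1,[0,0,0],[0,0,0.08]],[1,[0.15,0,0],[0,0,0]],[1,[0.3,-0.01,0],[0,0,0]],[1,[0.3,-0.01,0],[0,0,0]],[1,[0.3,-0.01,0],[0,0,0]],[1,[0.3,-0.01,0],[0,0,0]],[1,[0.3,-0.01,0],[0,0,0]]]'
python3 -m crank '[[1,[0.3,-0.01,0],[0,0,0]],[1,[0.3,-0.01,0],[0,0,0]],[1,[0.25,0,0],[0,0,0]],[1,[0.13,0,0],[0,0,0]],[1,[0,0,0],[0,0,0]],[1,[0,0,0],[0,0,0]],[1,[0,0,0],[0,0,0]]]'
python3 - <<'E'
from h import *
s=r.sense();print(s["tcp_pos"],s["ee_rot"])
for n in("side","wrist","scene"):
  c=r.capture(n);cv2.imwrite(f"pics/{n}8.png",c["img"])
E
```

```text
time_s: 11.7
tcp_pos: [0.4763, -0.1562, 0.1815]
ee_rot: [[-0.22, -0.976, -0.003], [-0.976, 0.22, 0.0], [0.0, 0.003, -1.0]]
wrist_force: [-0.0, 0.1, -0.0]
gripper_width: 0.157
time_s: 12.4
tcp_pos: [0.4582, -0.2499, 0.1823]
ee_rot: [[-0.219, -0.976, -0.0], [-0.976, 0.219, 0.0], [-0.0, 0.001, -1.0]]
wrist_force: [-0.3, 0.2, -0.8]
gripper_width: 0.159
[ 0.45818315 -0.24991979  0.18232201] [[-2.19305762e-01 -9.75656073e-01 -4.59003738e-04]
 [-9.75656163e-01  2.19305645e-01  2.91491306e-04]
 [-1.83733152e-04  5.11755549e-04 -9.99999852e-01]]
```

View pics/wrist8.png

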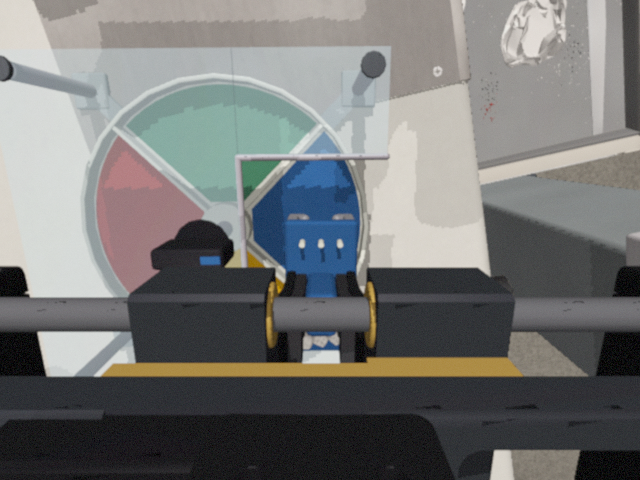

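View pics/side8.png

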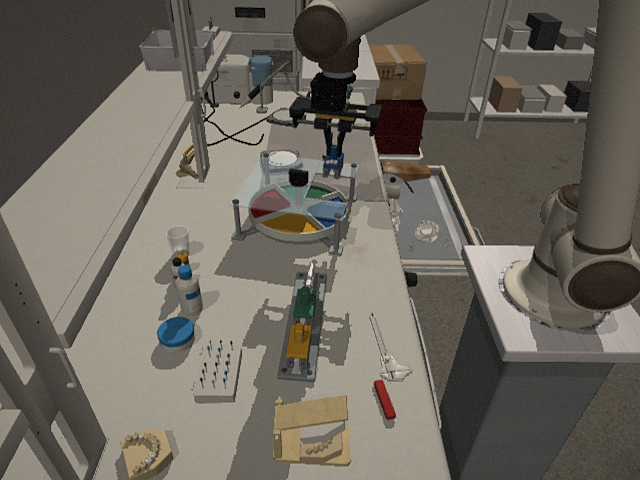

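View pics/scene8.png

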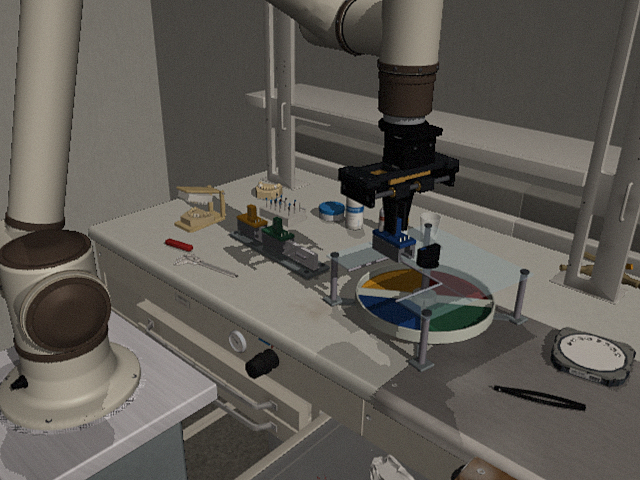

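```bash
python3 - <<'E'
from h import *
s=r.sense();c=r.capture("wrist")
for z in(.004,.008,.012):
  print(z,[proj(c,s["tcp_pos"]+s["ee_rot"]@[.035,y,z]).round(1) for y in(-.018,.018)])
crop(c["img"],220,100,170,180,3.3,"w8c.png")
np.set_printoptions(precision=4,suppress=True)
P=lambda x,y,z:onz(c,x,y,z)
o=[P(*a,.096) for a in [(388,157),(240,157),(243,265)]];print(np.array(o))
for i in(0,1):
  d=o[i+1]-o[i];print(np.degrees(np.arctan2(d[1],d[0])))
E
```

```text
0.004 [array([281.2, 218.1]), array([358., 218.])]
0.008 [array([282.1, 216.6]), array([357.2, 216.5])]
0.012 [array([282.9, 215.1]), array([356.4, 215. ])]
[[ 0.4006 -0.2994  0.096 ]
 [ 0.4975 -0.3213  0.096 ]
 [ 0.5162 -0.2475  0.096 ]]
-12.724370136842847
75.77483125686977
```

View pics/w8c.png

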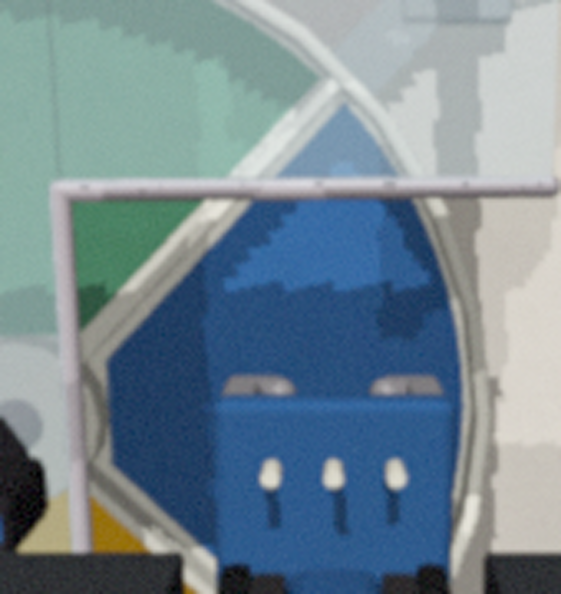

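```bash
python3 - <<'E'
from h import *
c=r.capture("side")
T=np.array([.5096,.0072,.0608]);n=np.array([-.097,-.995,0])
for a in [(93,275),(453,302),(60,232),(485,235),(225,362),(332,385)]:
  o,d=ray(c,240+a[0]/4,180+a[1]/4)
  for off in(-.035,0,.035):
    p=o+d*(((T+n*off-o)@n)/(d@n));print(a,off,((p-T)*1000).round(0))
E
```

```text
(93, 275) -0.035 [86. 27. 71.]
(93, 275) 0 [90. -9. 43.]
(93, 275) 0.035 [ 95. -44.  15.]
(453, 302) -0.035 [-80.  43.  71.]
(453, 302) 0 [-84.   8.  43.]
(453, 302) 0.035 [-88. -27.  15.]
(60, 232) -0.035 [100.  25.  95.]
(60, 232) 0 [105. -10.  68.]
(60, 232) 0.035 [110. -46.  41.]
(485, 235) -0.035 [-92.  44. 111.]
(485, 235) 0 [-96.   9.  85.]
(485, 235) 0.035 [-101.  -25.   58.]
(225, 362) -0.035 [25. 33. 24.]
(225, 362) 0 [26. -3. -6.]
(225, 362) 0.035 [ 27. -38. -37.]
(332, 385) -0.035 [-26.  38.  15.]
(332, 385) 0 [-28.   3. -16.]
(332, 385) 0.035 [-29. -32. -47.]
```

```bash
python3 -m crank '[[1,[0,-0.03,0.15],[0,0,0]],[1,[0,0,0.3],[0,0,0]],[1,[0,0,0.3],[0,0,0]],[1,[0,0,0.2],[0,0,0]],[1,[0,0,0.1],[0,0,0]],[1,[0,0,0.05],[0,0,0]],[1,[0,0,0],[0,0,0]],[1,[0,0,0],[0,0,0]]]'
python3 - <<'E'
from h import *
c=r.capture("side");crop(c["img"],240,90,150,150,4,"s9.png")
c=r.capture("scene");crop(c["img"],320,150,200,200,3,"c9.png")
E
```

```text
time_s: 13.45
tcp_pos: [0.462, -0.2514, 0.0736]
ee_rot: [[-0.22, -0.975, 0.002], [-0.975, 0.22, -0.001], [0.0, -0.002, -1.0]]
wrist_force: [-0.4, 0.4, -0.7]
gripper_width: 0.157
```

View pics/s9.png

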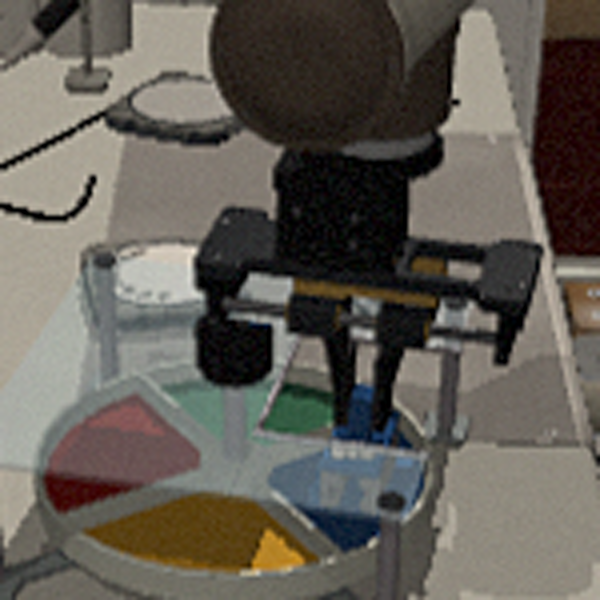

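View pics/c9.png

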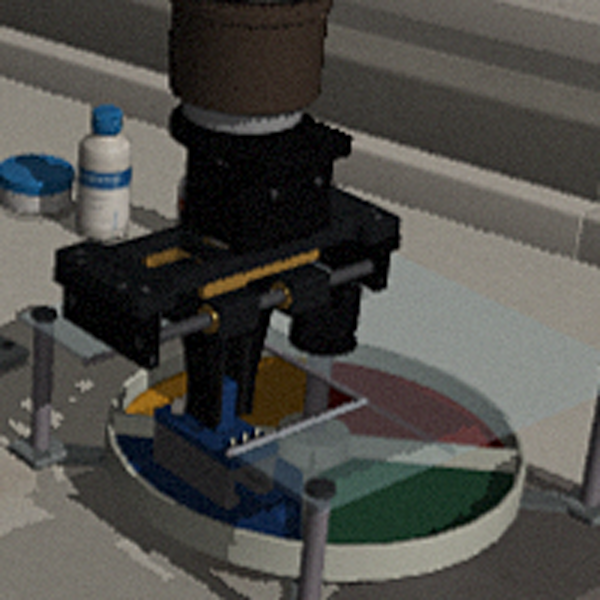

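```bash
python3 -m crank '[[1,[0,0,0.03],[0,0,0]],[1,[0,0,0.02],[0,0,0]],[1,[0,0,0],[0,0,0]]]';python3 -m crank '[[1,[0,0,0.015],[0,0,0]],[1,[0,0,0],[0,0,0]]]';python3 -m crank '[[1,[0,0,0.015],[0,0,0]],[1,[0,0,0],[0,0,0]]]'
```

```text
time_s: 13.85
tcp_pos: [0.4609, -0.2512, 0.0673]
ee_rot: [[-0.22, -0.975, -0.0], [-0.975, 0.22, 0.0], [-0.0, 0.0, -1.0]]
wrist_force: [-0.4, -0.3, -1.5]
gripper_width: 0.161
time_s: 14.05
tcp_pos: [0.461, -0.2512, 0.0658]
ee_rot: [[-0.22, -0.975, -0.0], [-0.975, 0.22, 0.0], [0.0, 0.0, -1.0]]
wrist_force: [-0.2, -1.0, -0.1]
gripper_width: 0.158
time_s: 14.25
tcp_pos: [0.4613, -0.2513, 0.0648]
ee_rot: [[-0.22, -0.975, 0.0], [-0.975, 0.22, -0.0], [0.0, -0.0, -1.0]]
wrist_force: [0.2, 0.6, 0.2]
gripper_width: 0.16
```

```bash
python3 -m crank '[[1,[0,0,0.007],[0,0,0]],[1,[0,0,0],[0,0,0]]]';python3 -m crank '[[1,[0,0,0.007],[0,0,0]],[1,[0,0,0],[0,0,0]]]'
python3 - <<'E'
from h import *
print(r.sense()["wrist_force"],r.sense()["moment"])
c=r.capture("side");crop(c["img"],240,90,150,150,4,"s10.png")
c=r.capture("scene");crop(c["img"],330,200,170,150,4,"c10.png")
E
```

```text
time_s: 14.45
tcp_pos: [0.4614, -0.2514, 0.0647]
ee_rot: [[-0.22, -0.976, 0.0], [-0.976, 0.22, -0.001], [0.0, -0.001, -1.0]]
wrist_force: [-1.6, 0.3, 6.0]
gripper_width: 0.16
time_s: 14.65
tcp_pos: [0.4615, -0.2515, 0.0647]
ee_rot: [[-0.219, -0.976, 0.001], [-0.976, 0.219, -0.001], [0.001, -0.001, -1.0]]
wrist_force: [-2.9, 1.1, 8.8]
gripper_width: 0.157
[-2.90073736  1.12050326  8.84588505] [0.44471216 0.91125736 0.02820267]
```

View pics/c10.png

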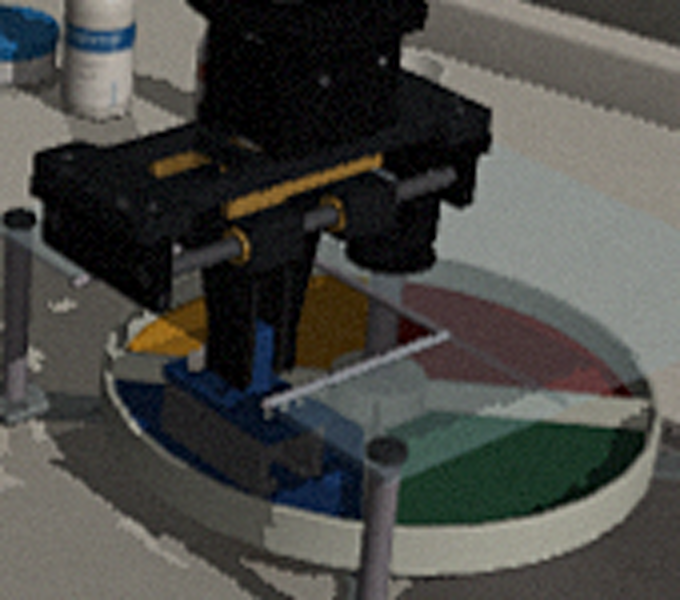

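View pics/s10.png

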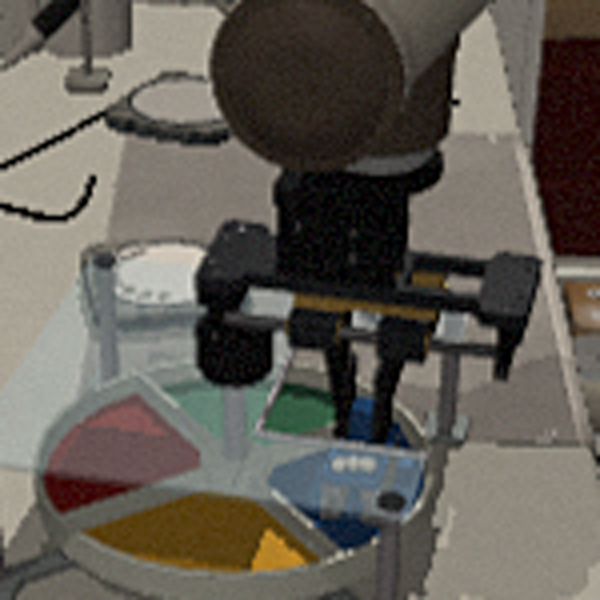

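Contact came at TCP z 0.0647. That equals floor height plus the grasp offset, so the legs are on the floor. I'll take off the press and open slightly.

```bash
python3 -m crank '[[1,[0,0,-0.01],[0,0,0]],[1,[0,0,0],[0,0,0]]]';python3 -m crank '[[0.5,[0,0,0],[0,0,0]],[0.4,[0,0,0],[0,0,0]],[0.4,[0,0,0],[0,0,0]],[0.4,[0,0,0],[0,0,0]]]'
```

```text
time_s: 14.95
tcp_pos: [0.4614, -0.2514, 0.0647]
ee_rot: [[-0.22, -0.975, 0.001], [-0.975, 0.22, -0.0], [0.0, -0.001, -1.0]]
wrist_force: [0.2, 0.7, 4.5]
gripper_width: 0.159
time_s: 15.35
tcp_pos: [0.461, -0.2512, 0.0638]
ee_rot: [[-0.22, -0.975, -0.0], [-0.975, 0.22, 0.0], [-0.0, 0.001, -1.0]]
wrist_force: [0.2, 0.7, -0.3]
gripper_width: 0.293
```

```bash
python3 -m crank '[[0.4,[0,0,-0.05],[0,0,0]],[0.4,[0,0,-0.1],[0,0,0]],[0.4,[0,0,-0.3],[0,0,0]],[0.4,[0,0,-0.4],[0,0,0]],[0.4,[0,0,-0.4],[0,0,0]],[0.4,[-0.2,0,-0.2],[0,0,0]],[0.4,[-0.3,0,0],[0,0,0]],[0.4,[0,0,0],[0,0,0]]]'
python3 - <<'E'
from h import *
for n in("side","wrist","scene"):
  c=r.capture(n);cv2.imwrite(f"pics/{n}11.png",c["img"])
  if n=="side":crop(c["img"],225,140,160,210,2.8,"s11.png")
E
```

```text
time_s: 16.15
tcp_pos: [0.473, -0.2007, 0.2112]
ee_rot: [[-0.218, -0.976, 0.004], [-0.976, 0.218, 0.0], [-0.001, -0.004, -1.0]]
wrist_force: [0.6, 0.1, -0.3]
gripper_width: 0.302
```

View pics/s11.png

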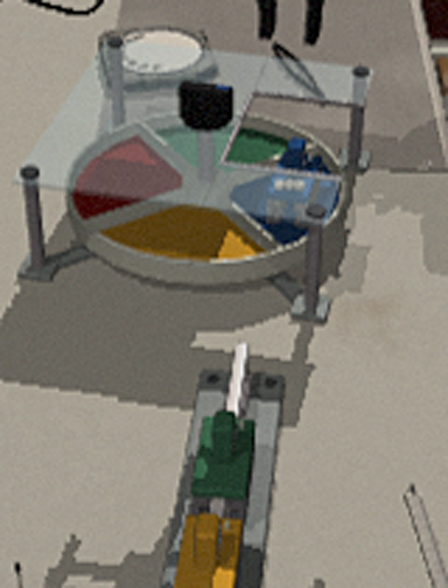

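View pics/wrist11.png

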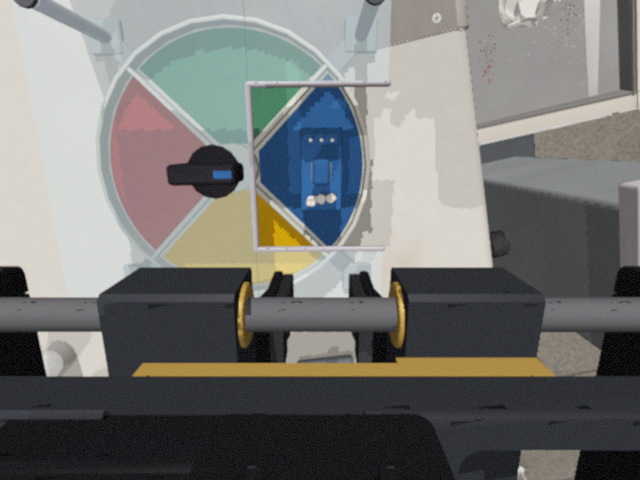

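View pics/scene11.png

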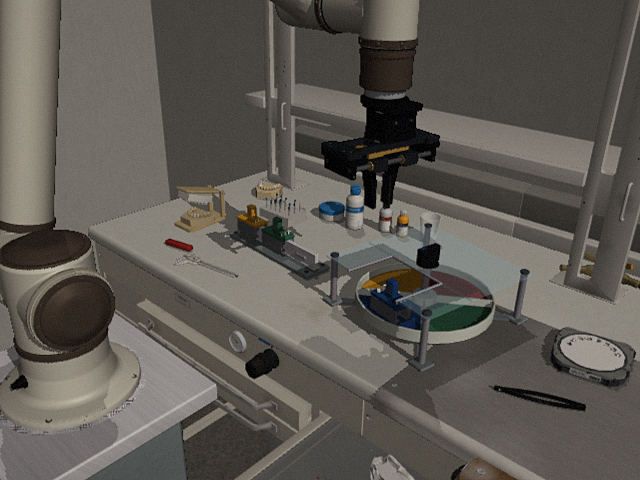

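```bash
python3 - <<'E'
from h import *
c=r.capture("wrist");crop(c["img"],235,65,165,195,3,"w12.png")
E
```

```text
(no output)
```

View pics/w12.png

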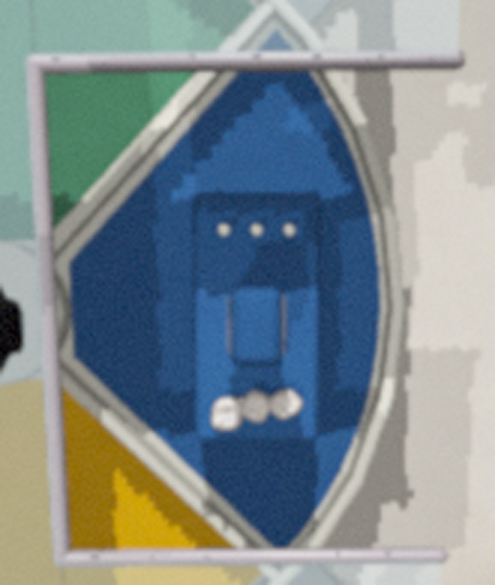

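```bash
python3 - <<'E'
from h import *
np.set_printoptions(precision=4,suppress=True)
s=r.sense();print(s["tcp_pos"],s["time_s"])
c=r.capture("wrist")
P=lambda x,y,z:onz(c,235+x/3,65+y/3,z)
def ang(a,b,z):
  d=P(*b,z)-P(*a,z);return np.degrees(np.arctan2(d[1],d[0]))%360
print("open",ang((38,62),(460,60),.096),ang((62,557),(440,556),.096),ang((38,62),(62,557),.096))
# dividers (top centre) green/blue, blue/yellow
g=ang((62,255),(225,78),.036);y=ang((75,378),(245,545),.036);print("div",g,y,(g+y)/2)
g=ang((72,262),(235,85),.022);y=ang((75,355),(262,535),.022);print("floor edges",g,y,(g+y)/2)
k=[P(*a,.056) for a in [(192,195),(325,195),(320,438),(197,438)]];print(np.array(k),np.mean(k,0))
print("fin",P(256,325,.087),"carrier yaw",ang((258,195),(258,438),.056))
a=np.array([.5389,-.2681]);w=a-.08*np.array([np.cos(np.radians(-12.6)),np.sin(np.radians(-12.6))]);print("target",w)
E
```

```text
[ 0.4718 -0.2028  0.2092] 16.35
open 167.42700780040082 167.34713706189774 77.33215352481527
div 212.37096137372313 121.60434701182837 166.98765419277575
floor edges 212.47844732978965 122.36495539535727 167.42170136257346
[[ 0.4711 -0.2863  0.056 ]
 [ 0.435  -0.2781  0.056 ]
 [ 0.4505 -0.2116  0.056 ]
 [ 0.4858 -0.2196  0.056 ]] [ 0.4606 -0.2489  0.056 ]
fin [ 0.4611 -0.2496  0.087 ] carrier yaw 77.19192592365712
target [ 0.4608 -0.2506]
```

```bash
python3 -c "
from station import r
print(r.finish_job())"
```

```text
the job is handed in; nothing more can be done
None
```

The job is done and handed in at about 16.4 s of the 51 s allowed. I turned the carousel about 53° clockwise by its knob. Then I pulled the blue carrier straight up off the rail, lowered it to the compartment floor until I felt contact, eased the press off, opened the gripper and backed away.

**Last checks:**
- **Carousel:** the blue compartment points to 167.0–167.4° and the opening to 167.4°, so they agree within 0.5°.
- **Carrier:** its centre is at (0.461, −0.249) against a target of (0.461, −0.251), and its yaw is within 0.5°. Its platform size at the expected height fits it standing flat on its legs.
- **Other carriers:** yellow and green look unmoved and still clipped in the last side and scene views.
- **Forces:** the highest wrist force in the readings was about 9 N at touchdown. I read the force only at the end of each move, so the peak when the catch released was not seen.

**Disagreements:** the early carousel angle readings from different views differed by several degrees, and the stand centre by about 5 mm. The close-up wrist views settled both.

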